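Tip a used syringe into the sharps collector and close it

TASK

Dispose of the used syringe that lies on the sharps collector's tilting tray, without touching the syringe: push the tray's front lip back so that the tray tips and the syringe slides into the box, and let the tray swing back to level. Then push the collector's open cover over from behind and press it fully shut. Leave everything else on the desk where it is.

Things in the scene. Friction and masses are not known exactly. Their poses are not given: they have to be found in the camera images.
- collector: Sharps collector: hollow yellow box with red rim, fixed to the desk, 170 mm deep (x), 180 wide (y), 190 tall. Origin: centre of its underside, on the desk. Its x axis points level from its front (label, roughly facing the robot) to its back, y to its left, z up; turned by up to 29 degrees. Front wall 125 mm tall; above it the front is open and shows the tray's lip. Side walls 190 mm tall.
- mouth (a point): Centre of the collector's mouth, level with the rim: 35 mm in front of the collector's origin, 190 mm above the desk. The mouth is open from above over the inner width (172 mm), from the front to 15 mm behind the collector's origin. Behind it is a flat roof, top 190 mm above the desk, which carries the cover's hinge on its front edge.
- tray (a joint): Tilt of the white tray, rad: 0 at rest, 1.25 fully tipped. Pushing the outer face of its front lip towards the collector's back, about 40 mm above the tray's axis, swings it up and over; its floor then slopes down to the back and, beyond about 0.9 rad, what lies on it slides into the box. A spring (0.045 N m at rest, 0.11 N m fully tipped) brings it back when let go.
- tray_axis (a point): Middle of the tray's level axis, which runs along the collector's y: 40 mm in front of the collector's origin, 130 mm above the desk. Side on the tray is an L: a floor 63 mm front to back and 162 mm wide, its upper face level with the axis, and along its front edge an upright lip, 52 mm tall plus a 3 mm round bead, its outer face 33 mm in front of the axis.
- tray_lip (a point): Middle of the upper edge of the tray's front lip, on its outer (front) face; moves with the tray. At rest it is 73 mm in front of the collector's origin and 185 mm above the desk.
- cover (a joint): Angle of the red cover, rad: 0 shut (level on the rim, over the whole mouth), about 1.57 upright, 2.5 its stop. It starts open, leaning back over the roof at 2.0 to 2.4 rad. Its friction hinge (0.06 N m) holds it at any angle: it does not fall shut by itself and must be pushed all the way down. Push it within 30 mm of its free edge: lower down, a gripper body would run into the plate.
- cover_hinge (a point): Middle of the cover's hinge line, which runs along the collector's y, 19 mm behind the collector's origin and 193 mm above the desk.
- cover_edge (a point): Middle of the cover's free edge; moves with the cover. The cover is a plate 102 mm from hinge to free edge, 180 mm wide, 4 mm thick (6 mm at its raised panel). When shut this edge is 83 mm in front of the collector's origin and the upper face is 195 mm above the desk.
- used_syringe: The used, capped syringe, 140 mm long, 22 mm wide at its finger flange, 9 mm thick, lying on the tray floor roughly along the collector's y. Origin: middle of its length, underside. It must not be touched.
- swab_a: Bystander: square swab sachet, 50x50x8 mm, one of two lying left of the collector; origin at the centre of its underside. Leave it alone.
- swab_b: Bystander: the other such sachet left of the collector; origin at the centre of its underside. Leave it alone.
- vial_a: Bystander: small upright glass vial, 16 mm wide, 38 mm tall, right of the collector; origin at the centre of its underside. Leave it alone.
- vial_b: Bystander: a second such vial, 36 mm tall, beside the first; origin at the centre of its underside. Leave it alone.
- new_syringe: Bystander: unused capped syringe, 142 mm long and 9 mm thick, lying on the desk at the left, near its front edge; origin at the centre of its underside. Leave it alone.
- marker: Bystander: marker pen, 131 mm long and 12 mm thick, lying on the desk behind the collector; origin at the centre of its underside. Leave it alone.
- label_roll: Bystander: roll of labels lying flat, 67 mm wide and 25 mm tall, behind the collector; origin at the centre of its underside. Leave it alone.

How it is judged:
By the outcome, as a careful person would: the job done as asked, in the order asked, and still so for the second after the job is handed in, with the robot touching nothing.
It also fails if it takes over 51 s, if anything falls off the work surface, if the arm or the gripper's body presses on something with over 40 N, if the wrist force passes 120 N, or if a joint passes its speed limit or range.

ROBOT

A 6-joint arm with a two-finger parallel gripper is mounted at the origin on a cart in front of the work surface, level with it; the furniture and walls round the work are solid. World frame = base frame: x ahead of the robot, y to its left, z up, the work surface at z = 0. Lengths are in m, angles in degrees, forces in N, time in s.
With the tool pointing down it reaches from about 0.25 to 0.725 m from the base axis. Payload 9.7 kg.
Tool frame: the origin (TCP) lies at the very end of the fingers, on their centre line; the grasp point (between the pads) lies 19 mm behind it; z points along the fingers, y is the line along which they close (so a half turn about z gives the same grasp; the last joint's range is limited). The gripper opens to 85 mm and grips with 20 to 120 N. Pads are 22 mm wide; open, the fingers measure 114 mm over their backs; the gripper's body (76 mm by 85 mm) begins 54 mm behind the grasp point. The pads swing forward as they close: fully open they stand 13 mm farther back than shut.
Start: joints at [-77.292, 4.979, 10.078, 95.1, 0, 90], TCP at [0.121, -0.537, 0.231] pointing down, gripper open.
Joint ranges: [-179.16, 179.16], [-48.56, 103.87], [-65.8, 70.77], [-126.05, 130.52], [-82.76, 87.17], [-180, 180]. Speed limits (degrees/s): [127.2, 127.2, 147.25, 180, 180, 180].

INTERFACE

Orientations are given as [roll, pitch, yaw] about the fixed x, y, z axes, in that order (R = Rz(yaw) Ry(pitch) Rx(roll)).
In Python, from workcell import bot gives the robot as it stands.
- The arm moves only by the tool arm_command, never from a script. Its argument "series" is a list of rows, each a list of 4 numbers: the shift along the tool's x, y, z in m, then the turn about the tool's z in rad. A call has exactly 5 rows; each row is the pose to reach, as a shift and turn from the pose commanded when the call began, along the tool's axes at that moment; what a row does not reach only later rows make up. A row lasts 1/10 s, in which the tool goes at most 50 mm and 8.59 degrees, less where a joint would pass 70% of its speed; a pose out of reach is approached as far as the arm can. A call with a gripper value outside its range is refused whole. "hand" is the finger opening in m, from 0 to 0.0854, set as the call begins (left out, the last holds). The fingers move at their own pace and stop on an object; "grip_force" is the grip in N (left out, the last holds). Time passes only in rows, so rows that repeat a pose let the fingers close, or fill a call up. It gives the time, the measured TCP pose, the force, the opening and the grip force at its end, in the units of the state.
- bot.get_obs(): the state, without advancing time (a new reading comes with each control period).
- bot.camera(name): name is "side" or "top"; returns a dict with "color" (420x560x3 uint8, blue, green, red), "camera_matrix" (3x3 intrinsics, pixels), "dist_coeffs" ([k1, k2, p1, p2, k3] as OpenCV has them; the pictures are not rectified), "xyz" and "orientation" of the camera in the world. Camera axes: x right, y up, looking along -z (the intrinsics and any distortion apply to the point x, -y, -z); pixel columns grow to the right and rows downward; lengths in m; the calibration is good to about 2 mm. A picture is of the moment at which its call begins. There is no depth.
- bot.job_done(): hands the job in; it is judged then, once.
Trained networks look in the newest picture that a camera, given by its name, has taken for a name from the list of things; names that differ only in an ending like _2 or _b are one class to them, and where a whole thing is asked for, a point or a joint stands for the part that bears it (a point fixed in the world has none). Each returns a list of dicts, best first, with "confidence" (0 to 1); they miss things now and then, are a little off and sometimes report something else, mostly with a low value. They report only what shows in the picture. A call takes as long as a camera call.
- bot.find_in(camera, target): "location" ([column, row] in pixels, amid what is visible of it).
- bot.mark_of(camera, target): "location" ([column, row] in pixels: a listed point, or the origin of a listed thing).
The state is a dict: "time": time; "q": joint angles; "qd": joint speeds; "joint_efforts": joint torques, N m; "ee_pos": TCP position; "tcp_rot": TCP orientation; "wrist_force": force on the tool from outside, world axes, zero at the start; "torque": the same for the moment, N m; "opening": finger opening in m; "grasp_force": force on a finger pad.
Only numpy, scipy, OpenCV 4.12 (cv2) and the standard library are available. Lean on these libraries where they do the work, as an engineer would, in place of code of your own. Each camera call takes 0.05 s, during which the arm holds its last target. There are 200 camera calls.

## Working session

There is one attempt and no reset: what is moved stays moved. The work goes in short steps, Python scripts to look and compute and a tool call to move; the robot and the scene stay as the last step left them, time stands still between calls to the robot, and variables do not carry over. Pictures are saved under pics/ and viewed, at most 10 in all, crops included, and the job is handed in when it is done.

Besides the shell and the picture viewer there is one more tool, called after "Call:" in YAML: its name, and indented under it one key for each argument. arm_command: Moves the arm, as the interface text tells. Its arguments: {"type":"object","properties":{"series":{"type":"array"},"hand":{"type":"number"},"grip_force":{"type":"number"}},"required":["series"]}

```bash
mkdir -p pics; ls
cat > h.py <<'E'
import numpy as np, cv2
from workcell import bot
from scipy.spatial.transform import Rotation as R
def cam(n,save=None):
    c=bot.camera(n)
    if save: cv2.imwrite(save,c["color"])
    return c
def camR(c):
    o=np.array(c["orientation"],float)
    return o if o.shape==(3,3) else R.from_euler('xyz',o,degrees=True).as_matrix()
def ray(c,px):
    K=np.array(c["camera_matrix"],float);d=np.array(c["dist_coeffs"],float)
    u=cv2.undistortPoints(np.array([[px]],float),K,d)[0,0]
    return np.array(c["xyz"],float),camR(c)@np.array([u[0],-u[1],-1.])
def at_z(c,px,z):
    o,d=ray(c,px); return o+d*(z-o[2])/d[2]
def proj(c,P):
    P=np.atleast_2d(P); q=(P-np.array(c["xyz"]))@camR(c); q=q*[1,-1,-1]
    return cv2.projectPoints(q,np.zeros(3),np.zeros(3),np.array(c["camera_matrix"],float),np.array(c["dist_coeffs"],float))[0][:,0]
E
python3 - <<'E'
from h import *
print(bot.get_obs())
for n in("side","top"):
    c=cam(n,f"pics/{n}0.png"); print(n,c["xyz"],c["orientation"],c["camera_matrix"],c["dist_coeffs"])
    for t,z in[("collector",0),("mouth",.19),("tray_axis",.13),("tray_lip",.185),("cover_hinge",.193),("cover_edge",.25),("used_syringe",.13)]:
        for m in bot.mark_of(n,t)[:2]: print(t,np.round(m["location"],1),round(m["confidence"],2),np.round(at_z(c,m["location"],z),4))
E
```

```text
pics
{'time': 0.0, 'q': array([-7.72944188e+01,  5.00976936e+00,  1.00336869e+01,  9.50970819e+01,
        6.98450519e-04,  8.99978911e+01]), 'qd': array([ 0.00613389, -0.06632717, -0.10391211,  0.04911139,  0.04227535,
       -0.12296231]), 'joint_efforts': array([ 1.14302027e-03, -5.20391607e+01,  4.64800644e+01,  1.64266198e-02,
       -4.62107187e-05,  1.36577503e-05]), 'ee_pos': array([ 0.1209233 , -0.53631961,  0.23058894]), 'tcp_rot': array([-1.79926836e+02, -7.01142948e-04,  1.27076892e+01]), 'wrist_force': array([-0.02780239,  0.0833667 , -0.7862904 ]), 'torque': array([ 0.00294354, -0.0312106 , -0.01095897]), 'grasp_force': 0.0, 'opening': 0.08529859789889666}
side [ 0.354273   -0.9376609   0.85089649] [ 56.30388554   0.32388038 -10.92362077] [[459.14729341   0.         282.51697478]
 [  0.         459.14729341 207.12426705]
 [  0.           0.           1.        ]] [-0.02846756  0.          0.          0.          0.        ]
collector [274.8 246.3] 0.78 [0.5293 0.1153 0.    ]
mouth [261.2 193.8] 0.71 [0.4941 0.1117 0.19  ]
tray_axis [257.6 211. ] 0.96 [0.4831 0.1192 0.13
[... 201 characters left out ...]
0.1226 0.13  ]
top [0.42432031 0.13004222 1.47911446] [  5.82246052   0.40523598 -91.52964297] [[504.34737636   0.         283.42063479]
 [  0.         504.34737636 212.21714935]
 [  0.           0.           1.        ]] [-0.05142441  0.          0.          0.          0.        ]
collector [294.8 229.6] 0.68 [0.5232 0.1044 0.    ]
collector [298.7 182.6] 0.16 [0.6624 0.0888 0.    ]
mouth [293.1 237.7] 0.84 [0.4898 0.1127 0.19  ]
tray_axis [291.9 239.2] 0.58 [0.489  0.1152 0.13  ]
tray_lip [292.8 249.9] 0.59 [0.4589 0.1143 0.185 ]
cover_hinge [293.5 216.7] 0.74 [0.5434 0.1101 0.193 ]
cover_edge [297.  182.6] 0.81 [0.6223 0.1    0.25  ]
used_syringe [293.9 241.7] 0.58 [0.4821 0.11   0.13  ]
```

View pics/side0.png

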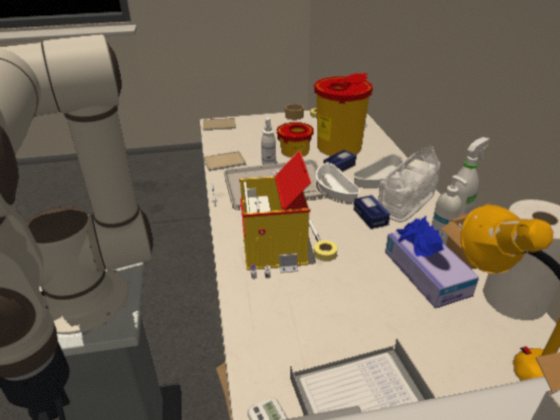

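View pics/top0.png

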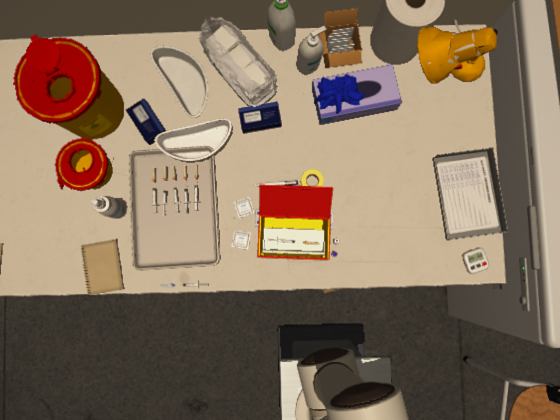

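The collector is in the centre of both pictures: at about (275,225) in side, and at (294,225) in top, where the cover spans rows 185–218. I'll zoom in to get corners and yaw.

Run:
```python
import cv2,numpy as np
a=cv2.imread('pics/top0.png')[170:270,245:345];b=cv2.imread('pics/side0.png')[145:280,230:330]
a=cv2.resize(a,(400,400),interpolation=2);b=cv2.resize(b,(400,540),interpolation=2)
o=np.zeros((540,800,3),np.uint8);o[:400,:400]=a;o[:,400:]=b
cv2.imwrite('pics/z0.png',o)
```

```text
(no output)
```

View pics/z0.png

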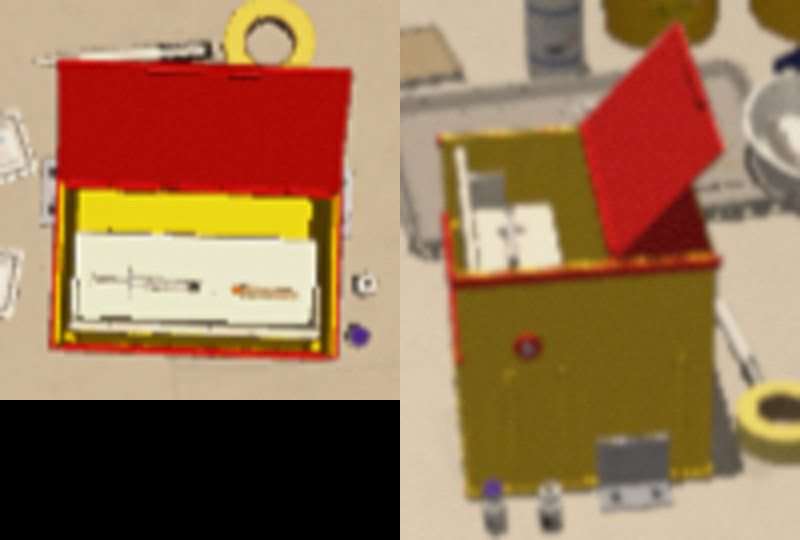

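```bash
cat > fit.py <<'E'
from h import *
from scipy.optimize import least_squares
ct,cs=cam("top"),cam("side")
mk={"collector":(0,0,0),"mouth":(-.035,0,.19),"tray_axis":(-.04,0,.13),"tray_lip":(-.073,0,.185),"cover_hinge":(.019,0,.193)}
ob=[]
for n,c in(("top",ct),("side",cs)):
    for t,p in mk.items():
        m=bot.mark_of(n,t)
        if m: ob.append((c,p,m[0]["location"],1))
    ob.append((c,"e0",bot.mark_of(n,"cover_edge")[0]["location"],1))
ob+=[(ct,"eL",(259.3,185.2),1.5),(ct,"eR",(332.5,188),1.5),(cs,"eL",(300,151.3),1),(cs,"eR",(310.5,182.5),1),
 (cs,(-.085,-.09,.19),(243.8,215),1),(cs,(.085,-.09,.19),(309.5,210.5),1),(ct,(.019,.09,.193),(260,216.5),1.5),(ct,(.019,-.09,.193),(330,218.5),1.5)]
def W(v,p):
    if isinstance(p,str): p=(.019-.102*np.cos(v[3]),{"0":0,"L":.09,"R":-.09}[p[1]],.193+.102*np.sin(v[3]))
    c,s=np.cos(v[2]),np.sin(v[2]); return np.array([v[0]+c*p[0]-s*p[1],v[1]+s*p[0]+c*p[1],p[2]])
f=lambda v:np.concatenate([(proj(c,W(v,p))[0]-px)*w for c,p,px,w in ob])
r=least_squares(f,[.525,.11,-.05,2.2],loss="soft_l1")
print(r.x,np.degrees(r.x[2])); print(np.round(f(r.x).reshape(-1,2),1).tolist())
np.save("v.npy",r.x)
E
python3 fit.py
```

```text
[ 0.52568562  0.10703001 -0.0633022   2.26757933] -3.6269486729235614
[[-0.9, 3.8], [-0.1, -0.7], [1.5, 3.0], [-1.2, 2.0], [-1.7, -37.8], [-0.4, 1.5], [-0.9, 0.1], [-1.0, 1.1], [2.6, 4.6], [-2.9, 0.1], [-4.2, -1.4], [4.8, 0.2], [0.3, -0.4], [1.9, -0.7], [-1.1, -1.5], [-0.2, -0.2], [-0.2, -0.5], [0.1, -1.1], [0.1, -2.4], [0.5, -1.6]]
```

Call:
arm_command:
  series:
    - [0.025, -0.035, -0.005, 0.057]
    - [0.05, -0.07, -0.01, 0.114]
    - [0.075, -0.105, -0.015, 0.171]
    - [0.1, -0.14, -0.02, 0.228]
    - [0.12, -0.165, -0.02, 0.285]
  hand: 0
  grip_force: 40

```text
time: 2.0
ee_pos: [0.2022, -0.3473, 0.2522]
tcp_rot: [179.9, -0.1, -3.7]
wrist_force: [0.3, 0.1, 0.9]
opening: 0.0125
grasp_force: 0.0
```

Call:
arm_command:
  series:
    - [0.015, -0.045, 0, 0]
    - [0.03, -0.09, 0, 0]
    - [0.048, -0.135, 0, 0]
    - [0.064, -0.18, 0, 0]
    - [0.08, -0.225, 0, 0]

```text
time: 2.5
ee_pos: [0.296, -0.1279, 0.2516]
tcp_rot: [180.0, -0.1, -3.7]
wrist_force: [2.1, -0.8, 0.5]
opening: -0.0003
grasp_force: 0.0
```

Call:
arm_command:
  series:
    - [0.018, -0.048, 0, 0]
    - [0.036, -0.096, 0, 0]
    - [0.054, -0.144, 0, 0]
    - [0.072, -0.192, 0, 0]
    - [0.089, -0.24, 0, 0]

```text
time: 3.0
ee_pos: [0.3843, 0.0041, 0.2513]
tcp_rot: [-178.1, 0.0, -0.7]
wrist_force: [-0.4, -0.3, -0.8]
opening: -0.0002
grasp_force: 0.0
```

Call:
arm_command:
  series:
    - [0, 0, 0, 0]
    - [0, 0, 0.02, 0]
    - [0, 0, 0.045, 0]
    - [0, 0, 0.065, 0]
    - [0, 0, 0.07, 0]

```text
time: 3.5
ee_pos: [0.3824, 0.0029, 0.1796]
tcp_rot: [-178.1, 0.2, -0.9]
wrist_force: [-0.4, -0.5, -0.2]
opening: 0.0
grasp_force: 0.0
```

Run:
```python
from h import *
o=bot.get_obs(); print(o["q"],o["ee_pos"],o["tcp_rot"])
```

```text
[ -1.00010947 -18.58367754 -16.98699325  91.79266666   1.92534261
 179.94568762] [0.38235232 0.00290196 0.17960079] [-178.07447258    0.19415753   -0.94582744]
```

Call:
arm_command:
  series:
    - [0, 0, -0.01, -0.14]
    - [0, 0, -0.02, -0.28]
    - [0, 0, -0.03, -0.42]
    - [0, 0, -0.03, -0.56]
    - [0, 0, -0.03, -0.7]

```text
time: 4.0
ee_pos: [0.3837, 0.0021, 0.2127]
tcp_rot: [-178.6, -1.3, 39.5]
wrist_force: [1.3, 0.6, -0.3]
opening: -0.0004
grasp_force: 0.0
```

Call:
arm_command:
  series:
    - [0, 0, 0, -0.14]
    - [0, 0, 0, -0.28]
    - [0, 0, 0, -0.42]
    - [0, 0, 0, -0.56]
    - [0, 0, 0, -0.7]

```text
time: 4.5
ee_pos: [0.3835, 0.0021, 0.2124]
tcp_rot: [-179.7, -1.9, 79.6]
wrist_force: [0.4, 1.2, -0.2]
opening: 0.0
grasp_force: 0.0
```

Call:
arm_command:
  series:
    - [0, 0, 0, -0.14]
    - [0, 0, 0, -0.28]
    - [0, 0, 0, -0.42]
    - [0, 0, 0, -0.56]
    - [0, 0, 0, -0.7]

```text
time: 5.0
ee_pos: [0.3835, 0.0021, 0.2124]
tcp_rot: [179.0, -1.7, 119.7]
wrist_force: [0.1, 0.0, 1.4]
opening: -0.0
grasp_force: 0.0
```

Call:
arm_command:
  series:
    - [0, 0, 0, -0.14]
    - [0, 0, 0, -0.28]
    - [0, 0, 0, -0.42]
    - [0, 0, 0, -0.56]
    - [0, 0, 0, -0.7]

```text
time: 5.5
ee_pos: [0.3835, 0.0021, 0.2124]
tcp_rot: [178.2, -0.6, 159.9]
wrist_force: [-0.6, -0.4, -0.0]
opening: -0.0001
grasp_force: 0.0
```

Call:
arm_command:
  series:
    - [0, 0, 0, -0.14]
    - [0, 0, 0, -0.28]
    - [0, 0, 0, -0.342]
    - [0, 0, 0, -0.342]
    - [0, 0, 0, -0.342]

```text
time: 6.0
ee_pos: [0.3836, 0.0024, 0.212]
tcp_rot: [178.1, -0.0, 179.0]
wrist_force: [-0.1, -0.4, 0.3]
opening: 0.0001
grasp_force: 0.0
```

Call:
arm_command:
  series:
    - [-0.003, 0.035, 0, 0.02]
    - [-0.008, 0.07, 0, 0.045]
    - [-0.015, 0.113, 0, 0.045]
    - [-0.015, 0.113, 0.02, 0.045]
    - [-0.015, 0.113, 0.04, 0.045]

```text
time: 6.5
ee_pos: [0.4004, 0.118, 0.1752]
tcp_rot: [178.0, -0.1, 176.6]
wrist_force: [0.2, -0.7, -0.0]
opening: -0.0001
grasp_force: 0.0
```

Run:
```python
from h import *
o=bot.get_obs();v=np.load("v.npy")
d=o["ee_pos"][:2]-v[:2];c,s=np.cos(v[2]),np.sin(v[2]);print(o["ee_pos"],o["tcp_rot"],o["q"],"coll",c*d[0]+s*d[1],-s*d[0]+c*d[1])
a=cam("top")["color"][150:300,220:380];b=cam("side")["color"][110:280,190:340]
z=np.zeros((544,800,3),np.uint8);z[:375,:400]=cv2.resize(a,(400,375),interpolation=2);z[:453,400:]=cv2.resize(b,(400,453),interpolation=2)
cv2.imwrite("pics/z1.png",z)
```

```text
[0.40043099 0.11800054 0.17518089] [ 1.78049181e+02 -7.92185597e-02  1.76643402e+02] [ 15.13933995 -14.53214842 -14.36103923  89.62713963   1.87514523
  18.50618937] coll -0.12569775590218782 0.00302495898831091
```

View pics/z1.png

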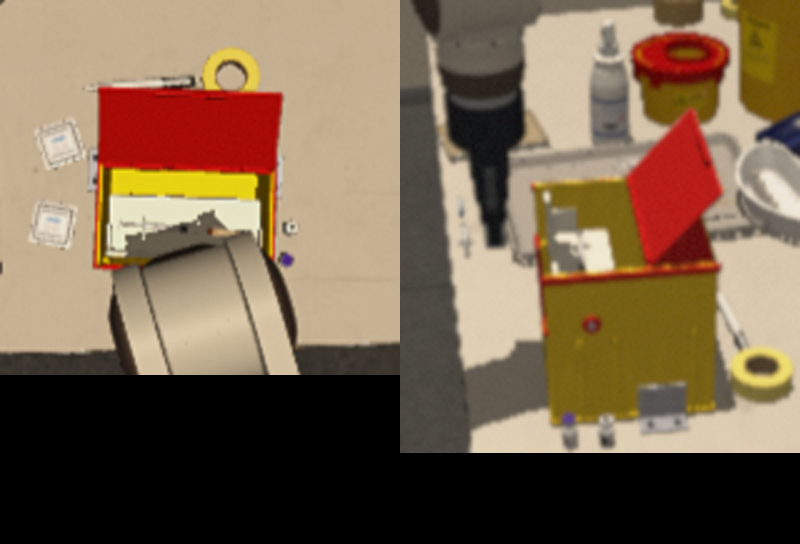

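The picture shows the closed fingertips in front of the lip, at about (495,240) in the side crop, with everything still in place. I'll start pushing.

Call:
arm_command:
  series:
    - [-0.015, 0, 0.005, 0]
    - [-0.03, 0, 0.005, 0]
    - [-0.038, 0, 0.005, 0]
    - [-0.046, 0, 0.005, 0]
    - [-0.055, 0, 0.005, 0]

```text
time: 7.1
ee_pos: [0.4551, 0.1136, 0.1708]
tcp_rot: [178.0, -0.1, 176.6]
wrist_force: [-4.6, 0.0, 6.4]
opening: 0.0
grasp_force: 3.3
```

Call:
arm_command:
  series:
    - [-0.004, 0, 0, 0]
    - [-0.008, 0, 0, 0]
    - [-0.012, 0, 0, 0]
    - [-0.016, 0, 0, 0]
    - [-0.02, 0, 0, 0]

```text
time: 7.6
ee_pos: [0.4762, 0.1126, 0.1729]
tcp_rot: [178.0, 0.1, 176.6]
wrist_force: [-2.7, -1.7, 16.3]
opening: 0.0001
grasp_force: 7.0
```

Run:
```python
from h import *
print(bot.get_obs()["wrist_force"])
a=cam("top")["color"][170:270,240:345];b=cam("side")["color"][130:260,200:330]
z=np.zeros((544,800,3),np.uint8);z[:380,:400]=cv2.resize(a,(400,380),interpolation=2);z[:400,400:]=cv2.resize(b,(400,400),interpolation=2)
cv2.imwrite("pics/z2.png",z)
```

```text
[-2.73968132 -1.70899659 16.30835495]
```

View pics/z2.png

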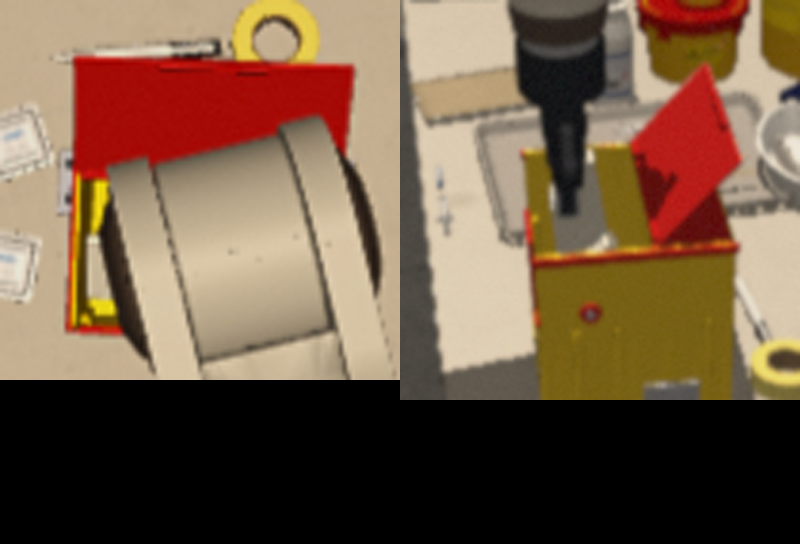

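The finger is on the lip's face at about (568,205) in the side crop, and the tray is strongly tipped. The mostly upward force suggests it has reached its stop, so I'll ease off slightly and hold.

Call:
arm_command:
  series:
    - [0, 0, -0.001, 0]
    - [0, 0, -0.002, 0]
    - [0, 0, -0.002, 0]
    - [0, 0, -0.002, 0]
    - [0, 0, -0.002, 0]

```text
time: 8.2
ee_pos: [0.4753, 0.1126, 0.1729]
tcp_rot: [178.0, -0.1, 176.6]
wrist_force: [-2.7, 1.1, 7.3]
opening: 0.0002
grasp_force: 3.5
```

Run:
```python
from h import *
for n in("top","side"):
    c=cam(n)
    for t in("used_syringe","tray_lip"): print(n,t,[(np.round(m["location"],1).tolist(),round(m["confidence"],2)) for m in bot.mark_of(n,t)[:2]])
v=np.load("v.npy")
from math import *
for t in(.8,1,1.1,1.25):
    x,z=-.04-.033*cos(t)+.055*sin(t),.13+.033*sin(t)+.055*cos(t)
    for y in(0,-.08): print(t,y,proj(c,[v[0]+x*cos(v[2])-y*sin(v[2]),v[1]+x*sin(v[2])+y*cos(v[2]),z]))
```

```text
top used_syringe []
top tray_lip [([238.5, 242.3], 0.51)]
side used_syringe []
side tray_lip [([266.4, 192.5], 0.72)]
0.8 0 [[264.32364109 193.46573356]]
0.8 -0.08 [[267.26380618 209.84440075]]
1 0 [[268.76342593 194.55475201]]
1 -0.08 [[271.94289299 210.9430071 ]]
1.1 0 [[270.83471305 195.37933774]]
1.1 -0.08 [[274.12370882 211.78180572]]
1.25 0 [[273.69515172 196.93956068]]
1.25 -0.08 [[277.13245655 213.3743722 ]]
```

Call:
arm_command:
  series:
    - [-0.002, 0, 0, 0]
    - [-0.004, 0, 0, 0]
    - [-0.006, 0, 0, 0]
    - [-0.006, 0, 0, 0]
    - [-0.006, 0, 0, 0]

```text
time: 9.0
ee_pos: [0.4815, 0.1122, 0.1729]
tcp_rot: [178.0, -0.0, 176.6]
wrist_force: [-0.5, -0.9, 7.9]
opening: 0.0
grasp_force: 3.4
```

Run:
```python
from h import *
for n in("top","side"):
    c=cam(n)
    for t in("used_syringe","tray_lip"): print(n,t,[(np.round(m["location"],1).tolist(),round(m["confidence"],2)) for m in bot.mark_of(n,t)[:2]])
cv2.imwrite("pics/z3.png",cv2.resize(c["color"][160:235,230:330],(800,600),interpolation=2))
```

```text
top used_syringe []
top tray_lip []
side used_syringe []
side tray_lip [([270.3, 194.2], 0.66)]
```

View pics/z3.png

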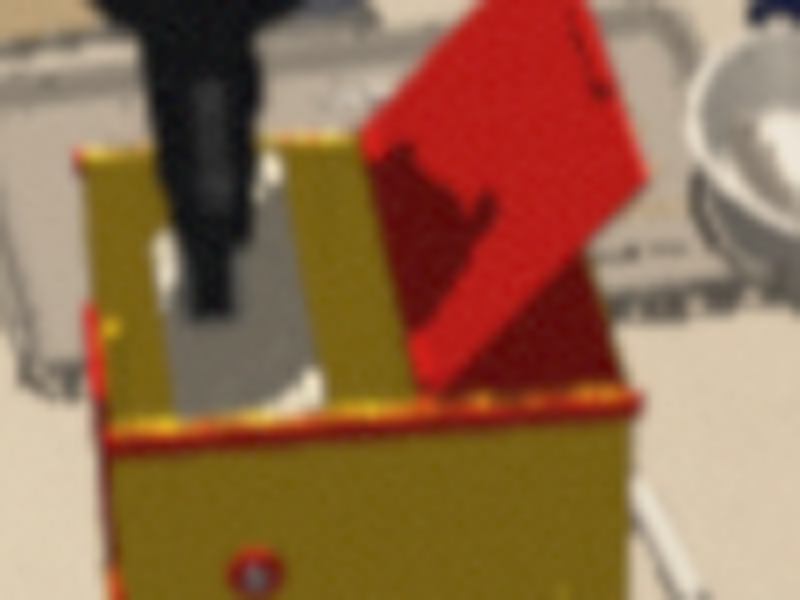

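The lip's outer face is in view, tipped to about 1.05 rad: its near end is at about (270,208) in the full image. I'll push a little further, hold, then retreat.

Call:
arm_command:
  series:
    - [-0.002, 0, 0, 0]
    - [-0.004, 0, 0, 0]
    - [-0.006, 0, 0, 0]
    - [-0.006, 0, 0, 0]
    - [-0.006, 0, 0, 0]

```text
time: 9.8
ee_pos: [0.4873, 0.1118, 0.1723]
tcp_rot: [178.1, -0.1, 176.6]
wrist_force: [-1.5, -0.1, 7.2]
opening: 0.0002
grasp_force: 2.6
```

Call:
arm_command:
  series:
    - [0, 0, 0, 0]
    - [0, 0, 0, 0]
    - [0, 0, 0, 0]
    - [0, 0, 0, 0]
    - [0, 0, 0, 0]

```text
time: 10.3
ee_pos: [0.4872, 0.1118, 0.1723]
tcp_rot: [178.1, -0.1, 176.6]
wrist_force: [-1.8, -0.0, 4.9]
opening: -0.0005
grasp_force: 2.6
```

Run:
```python
from h import *
c=cam("side");print([(m["location"],m["confidence"]) for m in bot.mark_of("side","tray_lip")])
```

```text
[([274.6, 192.6], 0.88)]
```

Call:
arm_command:
  series:
    - [0.008, 0, 0, 0]
    - [0.018, 0, 0, 0]
    - [0.028, 0, 0, 0]
    - [0.038, 0, 0, 0]
    - [0.05, 0, 0, 0]

```text
time: 10.9
ee_pos: [0.4363, 0.1147, 0.1716]
tcp_rot: [178.1, -0.2, 176.6]
wrist_force: [-0.1, 0.5, 0.4]
opening: -0.0002
grasp_force: 0.0
```

Call:
arm_command:
  series:
    - [0.015, 0, 0, 0]
    - [0.03, 0, 0, 0]
    - [0.045, 0, -0.01, 0]
    - [0.06, 0, -0.03, 0]
    - [0.065, 0, -0.06, 0]

```text
time: 11.4
ee_pos: [0.3701, 0.1164, 0.2319]
tcp_rot: [178.1, -0.2, 176.7]
wrist_force: [0.9, 0.8, 1.3]
opening: 0.0
grasp_force: 0.0
```

Run:
```python
from h import *
o=bot.get_obs();print(o["ee_pos"],o["tcp_rot"])
z=[]
for n,s in(("top",np.s_[165:265,250:350]),("side",np.s_[150:250,230:330])):
    c=cam(n);z.append(cv2.resize(c["color"][s],(400,400),interpolation=2))
    for t in("used_syringe","tray_lip"): print(n,t,[(np.round(m["location"],1).tolist(),round(m["confidence"],2)) for m in bot.mark_of(n,t)[:2]])
cv2.imwrite("pics/z4.png",np.hstack(z))
```

```text
[0.3701477  0.11640809 0.23189244] [178.09705688  -0.22878128 176.65211129]
top used_syringe [([292.5, 223.4], 0.67)]
top tray_lip [([292.1, 252.2], 0.91), ([185.3, 287.4], 0.41)]
side used_syringe []
side tray_lip [([249.5, 196.4], 0.84)]
```

View pics/z4.png

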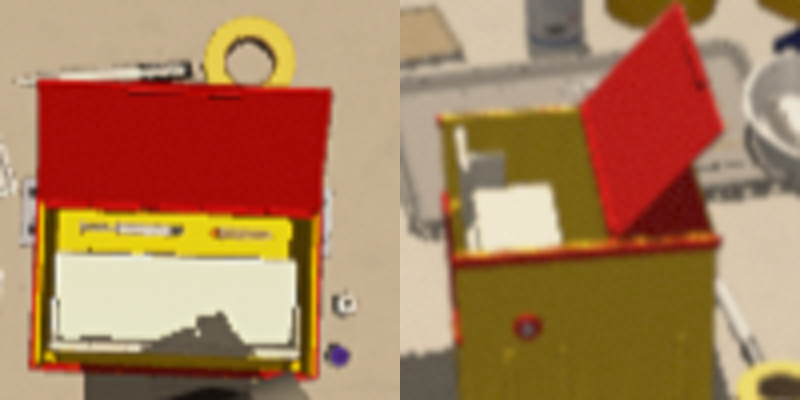

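The tray is empty and level, and the syringe now lies on the yellow box floor at about (175,230) in the top crop. Next I go over the top, behind the cover.

Call:
arm_command:
  series:
    - [0, 0, -0.04, 0]
    - [0, 0, -0.08, 0]
    - [-0.03, 0, -0.11, 0]
    - [-0.07, 0, -0.115, 0]
    - [-0.11, 0, -0.115, 0]

```text
time: 12.2
ee_pos: [0.4837, 0.1061, 0.3474]
tcp_rot: [178.0, -0.0, 176.6]
wrist_force: [0.9, 0.6, 0.2]
opening: 0.0001
grasp_force: 0.0
```

Call:
arm_command:
  series:
    - [-0.04, 0, 0, 0]
    - [-0.08, 0, 0, 0]
    - [-0.12, 0, 0, 0]
    - [-0.155, 0, 0, 0]
    - [-0.17, 0, 0, 0]

```text
time: 12.7
ee_pos: [0.6543, 0.0958, 0.3425]
tcp_rot: [178.1, -0.4, 176.6]
wrist_force: [-1.7, 0.8, -1.2]
opening: -0.0001
grasp_force: 0.0
```

Call:
arm_command:
  series:
    - [0, 0, 0.03, 0]
    - [0, 0, 0.06, 0]
    - [0.01, 0, 0.09, 0]
    - [0.02, 0, 0.09, 0]
    - [0.03, 0, 0.09, 0]

```text
time: 13.2
ee_pos: [0.6209, 0.1008, 0.2536]
tcp_rot: [178.1, -0.4, 176.6]
wrist_force: [2.0, -1.0, 2.9]
opening: 0.0
grasp_force: 1.4
```

Contact is just starting (2 N). I'll push along tool +x while rising.

Call:
arm_command:
  series:
    - [0.01, 0, -0.006, 0]
    - [0.02, 0, -0.012, 0]
    - [0.03, 0, -0.017, 0]
    - [0.042, 0, -0.022, 0]
    - [0.054, 0, -0.025, 0]

```text
time: 13.7
ee_pos: [0.5671, 0.1034, 0.2824]
tcp_rot: [178.1, -0.1, 176.6]
wrist_force: [1.0, 0.5, -0.1]
opening: -0.0001
grasp_force: 0.3
```

```bash
cat > st.py <<'E'
from h import *
o=bot.get_obs();v=np.load("v.npy")
d=o["ee_pos"][:2]-v[:2];c,s=np.cos(v[2]),np.sin(v[2]);print("coll",c*d[0]+s*d[1],-s*d[0]+c*d[1],o["ee_pos"][2])
for n in("top","side"):
    k=cam(n);m=bot.mark_of(n,"cover_edge")
    T=np.linspace(-.05,2.5,256);X=np.array([.019-.102*np.cos(T),.193+.102*np.sin(T)]).T
    p=proj(k,np.array([[v[0]+c*x,v[1]+s*x,z] for x,z in X]))
    for q in m[:2]:
        e=np.linalg.norm(p-q["location"],axis=1);print(n,q["location"],q["confidence"],"angle",T[e.argmin()],e.min())
E
python3 st.py
```

```text
coll 0.041533458006196136 -0.0010023651130961668 0.2824353021567535
top [293.5, 212.7] 0.67 angle 1.5599999999999996 2.3522598014125196
side [278.2, 155.8] 0.93 angle 1.5399999999999998 2.899651174836725
side [314.3, 232.4] 0.34 angle 2.5 62.209761693001106
```

Call:
arm_command:
  series:
    - [0.015, 0, 0.002, 0]
    - [0.03, 0, 0.005, 0]
    - [0.046, 0, 0.01, 0]
    - [0.06, 0, 0.019, 0]
    - [0.073, 0, 0.03, 0]

```text
time: 14.4
ee_pos: [0.4948, 0.1087, 0.2515]
tcp_rot: [178.1, -0.1, 176.6]
wrist_force: [1.4, -1.1, -0.8]
opening: -0.0
grasp_force: 0.3
```

```bash
python3 st.py
```

```text
coll -0.03089690579135041 -0.0003351510601171026 0.2515321475059839
side [249.0, 171.4] 0.6 angle 0.7099999999999999 1.8101442486555432
```

Call:
arm_command:
  series:
    - [0.006, 0, 0.007, 0]
    - [0.011, 0, 0.015, 0]
    - [0.016, 0, 0.024, 0]
    - [0.02, 0, 0.034, 0]
    - [0.024, 0, 0.044, 0]

```text
time: 15.1
ee_pos: [0.4713, 0.1116, 0.2075]
tcp_rot: [178.1, -0.1, 176.6]
wrist_force: [0.6, -0.9, 0.3]
opening: 0.0003
grasp_force: 0.2
```

Call:
arm_command:
  series:
    - [0, 0, 0.004, 0]
    - [0, 0, 0.008, 0]
    - [0, 0, 0.012, 0]
    - [0, 0, 0.014, 0]
    - [0, 0, 0.014, 0]

```text
time: 15.6
ee_pos: [0.4714, 0.112, 0.1951]
tcp_rot: [178.0, -0.0, 176.6]
wrist_force: [-1.8, -1.2, 5.5]
opening: 0.0001
grasp_force: 3.0
```

```bash
python3 st.py
```

```text
coll -0.05447118577328676 0.001512314902108194 0.19508450532587207
```

Call:
arm_command:
  series:
    - [0, 0, 0.001, 0]
    - [0, 0, 0.002, 0]
    - [0, 0, 0.002, 0]
    - [0, 0, 0.002, 0]
    - [0, 0, 0.002, 0]

```text
time: 16.3
ee_pos: [0.4715, 0.112, 0.1947]
tcp_rot: [178.0, 0.1, 176.6]
wrist_force: [-5.9, -2.5, 17.8]
opening: -0.0002
grasp_force: 9.2
```

The force rose to 18 N with no travel, so the cover is against its stop. I'll lift straight up, back away and check.

Call:
arm_command:
  series:
    - [0, 0, -0.005, 0]
    - [0, 0, -0.025, 0]
    - [0, 0, -0.055, 0]
    - [0.04, 0, -0.07, 0]
    - [0.08, 0, -0.07, 0]

```text
time: 16.8
ee_pos: [0.3914, 0.1145, 0.2637]
tcp_rot: [178.0, -0.0, 176.6]
wrist_force: [-0.5, 1.3, 0.4]
opening: -0.0001
grasp_force: 0.0
```

Call:
arm_command:
  series:
    - [0.02, 0, 0, 0]
    - [0.04, 0, 0, 0]
    - [0.045, 0, 0, 0]
    - [0.045, 0, 0, 0]
    - [0.045, 0, 0, 0]

```text
time: 17.3
ee_pos: [0.347, 0.1171, 0.2622]
tcp_rot: [178.1, -0.1, 176.6]
wrist_force: [-0.1, 0.3, -0.1]
opening: -0.0001
grasp_force: 0.0
```

```bash
python3 st.py
python3 - <<'E'
from h import *
print(bot.get_obs()["wrist_force"])
z=[cv2.resize(cam(n)["color"][s],(400,400),interpolation=2) for n,s in(("top",np.s_[160:290,220:350]),("side",np.s_[150:280,220:350]))]
cv2.imwrite("pics/z5.png",np.hstack(z))
E
```

```text
coll -0.17900010366367003 -0.0012141503183960914 0.26217394562891944
top [294.2, 255.4] 0.62 angle 0.17999999999999994 0.29377395590996547
side [239.2, 197.1] 0.7 angle -0.05 3.3767327143613968
[0.46988049 0.21026156 0.05119982]
```

View pics/z5.png

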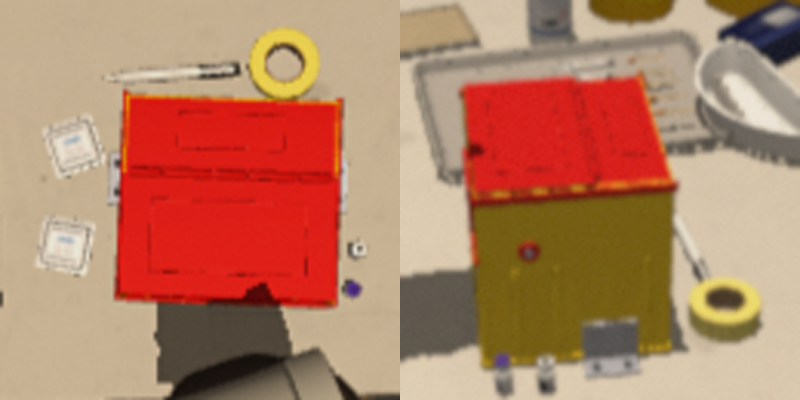

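The picture shows the cover flat and shut on the rim, with the bystanders where they were and the gripper clear.

```bash
python3 -c "
from workcell import bot
print(bot.job_done())"
```

```text
the job is handed in; nothing more can be done
None
```

The syringe is in the box, the tray is back level and the cover is pressed shut; nothing nearby appeared to move, and the job was handed in after about 17 s of robot time (its verdict was not shown).

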